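# Set the airbrush regulator to the red mark and lock it

### The arm

A 6-joint arm with a two-finger parallel gripper is mounted at the origin on a cart in front of the work surface, level with it; the furniture and walls round the work are solid. World frame = base frame: x ahead of the robot, y to its left, z up, the work surface at z = 0. Lengths are in mm, angles in rad, forces in N, time in s.
With the tool pointing down it reaches from about 300 to 750 mm from the base axis. Payload 8.5 kg.
Tool frame: the origin (TCP) lies at the very end of the fingers, on their centre line; the grasp point (between the pads) lies 19 mm behind it (ctrl.pinch_z is the distance from the TCP to the grasp point, in mm); z points along the fingers, y is the line along which they close (so a half turn about z gives the same grasp; the last joint's range is limited). The gripper opens to 85 mm and grips with 20 to 120 N. Pads are 22 mm wide; open, the fingers measure 114 mm over their backs; the gripper's body (76 mm by 85 mm) begins 54 mm behind the grasp point. The pads swing forward as they close: fully open they stand 13 mm farther back than shut.
Start: joints at [1.059, 0.381, 1.297, -0, 1.464, -0.215], TCP at [160.845, 525.936, 231.322] pointing down, gripper open.
Joint ranges: [-3.11, 3.11], [-0.89, 2.33], [0.22, 2.48], [-1.42, 4.56], [0.17, 2.85], [-2.88, 2.88]. Speed limits (rad/s): [2.39, 2.39, 3.14, 3.14, 3.14, 3.14].

### API

Orientations are given as a 3x3 rotation matrix whose columns are the frame's x, y, z axes.
In Python, from cell import ctrl gives the robot as it stands.
- The arm moves only by the tool carry_out, never from a script. Its argument "commands" is a list that holds one entry, the list of rows, each a list of 7 numbers: the shift along the world's x, y, z in m, then the turn, a rotation vector about the world's x, y, z in rad, then the opening, from -1 (shut) to 1 (fully open), so that 0 is half open. A call has 1 to 12 rows; each row is the pose to reach, as a shift and turn from the pose commanded when the call began; what a row does not reach only later rows make up. A row lasts 1/12 s, in which the tool goes at most 41.7 mm and 7.16 degrees, less where a joint would pass 70% of its speed; a pose out of reach is approached as far as the arm can. A call with a gripper value outside its range is refused whole. The fingers move at their own pace and stop on an object; the grip force is fixed at half the most. Time passes only in rows, so rows that repeat a pose let the fingers close. It gives the time, the measured TCP pose, the force, the opening and the grip force at its end, in the units of the state.
- ctrl.state(): the state, without advancing time (a new reading comes with each control period).
- ctrl.read_camera(name): name is "scene" or "top"; returns a dict with "color" (400x640x3 uint8, red, green, blue), "mtx" (3x3 intrinsics, pixels), "distortion" ([k1, k2, p1, p2, k3] as OpenCV has them; the pictures are not rectified), "world_to_cam" (4x4, takes a point from world to camera coordinates). Camera axes: x right, y up, looking along -z (the intrinsics and any distortion apply to the point x, -y, -z); pixel columns grow to the right and rows downward; lengths in mm; the calibration is good to about 2 mm. A picture is of the moment at which its call begins. There is no depth.
- ctrl.sign_off(): hands the job in; it is judged then, once.
Trained networks look in a picture, given as the dict that the camera call returned (one of the last four; its "shot" number tells which), for a name from the list of things; names that differ only in an ending like _2 or _b are one class to them, and where a whole thing is asked for, a point or a joint stands for the part that bears it (a point fixed in the world has none). Each returns a list of dicts, best first, with "confidence" (0 to 1); they miss things now and then, are a little off and sometimes report something else, mostly with a low value. They report only what shows in the picture. A call takes as long as a camera call.
- ctrl.boxes_of(picture, query): "box" ([left, top, right, bottom] in pixels, round what is visible of it).
- ctrl.regions_of(picture, query): "mask" (400x640 bool, what is visible of it) and "box" ([left, top, right, bottom] in pixels, round what is visible of it).
The state is a dict: "time": time; "joints": joint angles; "dq": joint speeds; "joint_efforts": joint torques, N m; "tool_pos": TCP position; "eef_rot": TCP orientation; "force": force on the tool from outside, world axes, zero at the start; "torque": the same for the moment, N m; "finger_gap": finger opening in mm; "gripper_force": force on a finger pad.
Only numpy, scipy, OpenCV 4.12 (cv2) and the standard library are available. Lean on these libraries where they do the work, as an engineer would, in place of code of your own. Each camera call takes 0.05 s, during which the arm holds its last target. There are 200 camera calls.

### The job

Get the airbrush station ready: turn the black regulator knob until its white pointer stands right at the red stud on the scale, then slide the lock all the way home over the knob's notched rim so that the knob is held at that setting. Set the knob first, with the lock still drawn back, and leave the paint pots, tube, pastel box and eraser where they are.

Things in the scene. Friction and masses are not known exactly. Their poses are not given: they have to be found in the camera images.
- pressure_knob (a joint): angle (rad) of the black regulator knob, which turns on a vertical axis on the flat top of the blue airbrush station (top 180 x 190 mm, 65 mm above the table). 0: pointer to the station's back; grows clockwise from above, -2.65 to 2.65. It starts backed off near the low end, so it is turned clockwise. Stays where left (friction 0.09 N m)
- knob_grip (a point): on the knob's axis, 34 mm above the station's top, at the height to grip. The knob is a wing 48 mm long (along the pointer, centred on the axis), 16 mm wide, its top 8 mm above this point; at its foot is a flat rim, 31 mm radius, rim top 24 mm below this point, with 12 notches 30 degrees apart. x axis: where the white pointer points; z up
- knob_pointer (a point): the setting: the point 45 mm straight out from the knob axis in line with the white pointer (only one end of the wing bears it), on the circle of the studs, 10 mm above the station's top; turns with the knob
- lock_tab (a point): grip point of the lock's upright ribbed black tab, 32 mm above the station's top. Tab: 16 mm along the slide, 14 mm across it, its top 10 mm above this point. Rails 16 to 20 mm to each side of its middle line are 10 mm high. The lock slides level and straight towards the knob axis, along its +x axis; tab 92 mm from the knob axis when drawn right back, 62 mm when home
- lock (a joint): how far (m) the lock is slid in: 0 right back, 0.030 home at its stop; needs about 2 N, stays where left. Over the last 6 mm its 6 mm wide round-nosed bolt enters a notch of the knob's rim. A notch faces it when the pointer stands at any stud; a knob a few degrees off is nudged into line as it enters, one about half-way between two studs blocks it
- stud_red: the red stud, 12 mm across and 5.5 mm high, fixed on the station's top 45 mm from the knob axis; origin at the centre of its foot. It stands in one of four places on the scale, the others bearing the yellow, green and blue studs
- pot_red: small white gouache pot with a red band, 36 mm across, 41 mm high, standing on the front left part of the station's top; origin under its centre; leave it
- pot_blue: small white gouache pot with a blue band, 36 mm across, 41 mm high, on the table left of the station; leave it
- pot_white: small white gouache pot with a plain band, 36 mm across, 41 mm high, on the table left of the station; leave it
- ochre_tube: aluminium paint tube with yellow band, 22 x 118 x 17 mm, on the table at the left; leave it
- pastels: closed yellow carton of pastels, 100 x 135 x 27 mm, on the table at the far left; origin under its centre; leave it
- eraser: blue and white eraser, 18 x 42 x 12 mm, on the table at the front right; leave it

How it is judged (in metres and radians):
On the way, in this order (a step that is already met when the one before it is completed fails the run):
1. the knob's pointer stands at the red stud (within 4 mm, about 5 degrees) while the lock is still drawn back (horizontal distance between knob_pointer and stud_red below 0.004 m and value of joint lock below 0.02 m), for 0.3 s.
2. the lock is slid home in the knob's rim (value of joint lock above 0.028 m), for 0.2 s.
At the end, for the whole second after the job is handed in: The pointer stands at the red stud (within 4 mm on the circle of studs, about 5 degrees) and the lock is home (at most 2 mm from its stop) (horizontal distance between knob_pointer and stud_red below 0.004 m and value of joint lock above 0.028 m); the robot touches nothing.
It fails at once if a paint pot, the tube, the pastel box or the eraser was moved more than 20 mm (distance of any of pot_red, pot_blue, pot_white, ochre_tube, pastels, eraser from where it was at the start of the episode above 0.02 m).
It also fails if it takes over 51 s, if anything falls off the work surface, if the arm or the gripper's body presses on something with over 40 N, if the wrist force passes 120 N, or if a joint passes its speed limit or range.

## Working session

There is one attempt and no reset: what is moved stays moved. The work goes in short steps, Python scripts to look and compute and a tool call to move; the robot and the scene stay as the last step left them, time stands still between calls to the robot, and variables do not carry over. Pictures are saved under pics/ and viewed, at most 10 in all, crops included, and the job is handed in when it is done.

Besides the shell and the picture viewer there is one more tool, called after ">>>" as a command line: name --argument value ..., lists and objects as JSON in quotes. carry_out: Moves the arm, as the interface text tells. Its arguments: {"type":"object","properties":{"commands":{"type":"array","items":{"type":"array","items":{"type":"array","items":{"type":"number"}}}}},"required":["commands"]}

```bash
mkdir -p pics; cat > h.py <<'E'
import numpy as np, cv2
from cell import ctrl
def ray(p,uv):
    n=cv2.undistortPoints(np.array([[uv]],float),p["mtx"],np.array(p["distortion"],float))[0,0]
    T=np.array(p["world_to_cam"]);R=T[:3,:3];c=-R.T@T[:3,3]
    return c,R.T@np.array([n[0],-n[1],-1])
def onz(p,uv,z):
    c,d=ray(p,uv);return c+d*(z-c[2])/d[2]
def proj(p,X):
    T=np.array(p["world_to_cam"]);x=T[:3,:3]@np.array(X,float)+T[:3,3]
    x=np.array([[x[0],-x[1],-x[2]]])
    return cv2.projectPoints(x,np.zeros(3),np.zeros(3),np.array(p["mtx"],float),np.array(p["distortion"],float))[0][0,0]
def mid(b): return ((b[0]+b[2])/2,(b[1]+b[3])/2)
E
python3 - <<'E'
from h import *
for n in("top","scene"):
    p=ctrl.read_camera(n);cv2.imwrite(f"pics/{n}0.png",p["color"][:,:,::-1])
    T=np.array(p["world_to_cam"]);print(n,(-T[:3,:3].T@T[:3,3]).round())
    for q in("pressure_knob","lock_tab","stud_red","pot_red","knob_pointer"):
        for r in ctrl.boxes_of(p,q)[:2]:print(q,np.round(r["box"]),round(r["confidence"],2),onz(p,mid(r["box"]),{"pressure_knob":85,"lock_tab":107,"stud_red":70,"pot_red":85}.get(q,75)).round(1))
s=ctrl.state();print(s["time"],s["tool_pos"],s["eef_rot"],s["force"],s["finger_gap"])
E
```

```text
top [ 284.   60. 1274.]
pressure_knob [325. 148. 353. 170.] 0.84 [583.2  -0.7  85. ]
lock_tab [328. 149. 353. 173.] 0.7 [572.6  -3.1 107. ]
lock_tab [323. 177. 338. 200.] 0.63 [498.5  22.4 107. ]
pot_red [291. 164. 303. 182.] 0.44 [542.  111.4  85. ]
knob_pointer [325. 150. 354. 169.] 0.54 [583.6  -2.2  75. ]
scene [  99. -580.  901.]
pressure_knob [351. 195. 380. 220.] 0.86 [579.2  -3.7  85. ]
lock_tab [318. 203. 344. 221.] 0.48 [489.6   9.9 107. ]
pot_red [320. 171. 334. 190.] 0.73 [547.4 121.7  85. ]
knob_pointer [357. 194. 379. 218.] 0.79 [592.5   3.2  75. ]
0.6 [160.83797462 525.94368084 231.30421811] [[-9.56283086e-01  2.92442575e-01 -2.13962098e-05]
 [ 2.92442576e-01  9.56283085e-01 -3.49822907e-05]
 [ 1.02305224e-05 -3.97101355e-05 -9.99999999e-01]] [-0.00502168 -0.34514291 -0.18845767] 85.19732042221618
```

```bash
python3 - <<'E'
import cv2
a=cv2.imread("pics/top0.png")[100:240,260:420];b=cv2.imread("pics/scene0.png")[140:280,280:440]
r=lambda i:cv2.resize(i,(700,612),interpolation=cv2.INTER_CUBIC)[:600]
cv2.imwrite("pics/t1.png",r(a));cv2.imwrite("pics/s1.png",r(b))
E
```

```text
(no output)
```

View pics/t1.png

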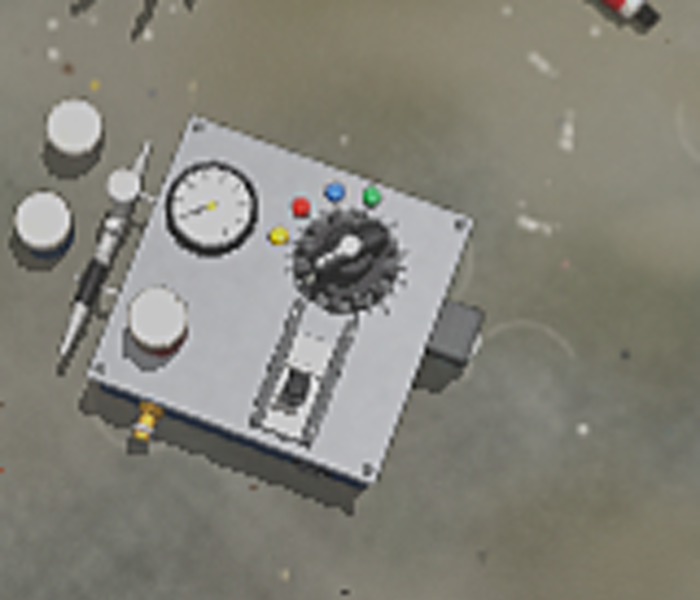

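View pics/s1.png

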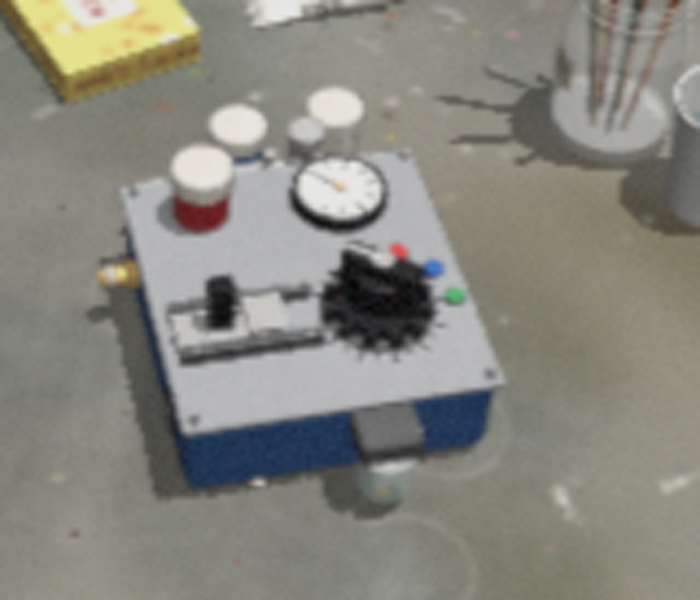

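View pics/scene0.png

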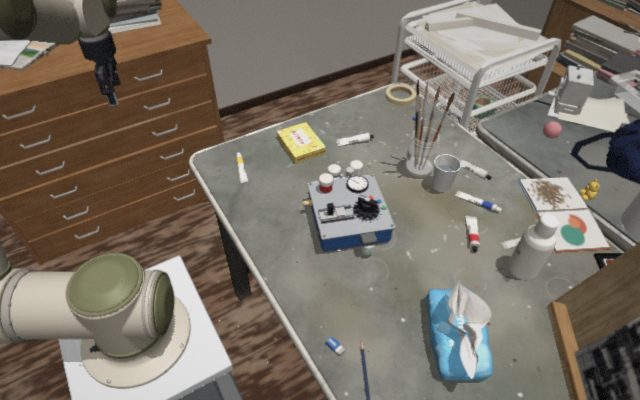

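The top crop shows the station, with the red stud at full-image pixel (329,147), the knob centre near (339,159) and the lock tab near (327,189). The pointer seems to be at the left end of the wing. The studs look to be at -90, -60 (red), -30 and 0 degrees in the station frame. I'll fit the pose next.

```bash
cat > m.py <<'E'
from h import *
from scipy.optimize import least_squares
def studs(p,win):
    x0,y0,x1,y1=win;c=p["color"][y0:y1,x0:x1].astype(float);r,g,b=c[...,0],c[...,1],c[...,2]
    W={"red":r-np.maximum(g,b),"blue":b-np.maximum(r,g)*1.05,"green":g-np.maximum(r,b),"yellow":np.minimum(r,g)-b}
    o={}
    for k,w in W.items():
        w=np.where(w>25,w,0)
        n,l,st,_=cv2.connectedComponentsWithStats((w>0).astype(np.uint8))
        if n<2: continue
        i=max(range(1,n),key=lambda i:w[l==i].sum());w=np.where(l==i,w,0);ys,xs=np.nonzero(w);q=w[ys,xs]
        o[k]=((xs*q).sum()/q.sum()+x0,(ys*q).sum()/q.sum()+y0,len(xs))
    return o
E
python3 - <<'E'
from m import *
ang={"yellow":-90,"red":-60,"blue":-30,"green":0}
for n,win in(("top",(316,138,350,162)),("scene",(362,190,392,213))):
    p=ctrl.read_camera(n);S=studs(p,win);print(n,S)
    P={k:onz(p,v[:2],69.5)[:2] for k,v in S.items() if not(n=="scene" and k=="yellow")}
    # clockwise from above: heading = yaw - ang
    f=lambda x:np.concatenate([x[:2]+45*np.array([np.cos(x[2]-np.radians(ang[k])),np.sin(x[2]-np.radians(ang[k]))])-P[k] for k in P])
    s=least_squares(f,[575,0,0]);print(" axis",s.x[:2].round(1),"yaw",np.degrees(s.x[2]).round(1),"res",s.fun.round(1))
    if n=="top":
        C=[onz(p,(260+u/4.375,100+v/4.375),65)[:2] for u,v in((195,118),(472,218),(375,485),(92,378))]
        BL,BR,FR,FL=C
        for a,b in((FL,BL),(FR,BR)):d=b-a;print("fwd",np.degrees(np.arctan2(d[1],d[0])),np.hypot(*d))
        for a,b in((FR,FL),(BR,BL)):d=b-a;print("left",np.degrees(np.arctan2(d[1],d[0]))-90,np.hypot(*d))
        print("tab",onz(p,(260+297/4.375,100+384/4.375),107))
        # rectified at z=107
        def rect(p,z,name):
            g=[[proj(p,(640-j*.25,60-i*.25,z)) for i in range(0,480)] for j in range(0,600)]
            m=np.array(g,np.float32);cv2.imwrite(name,cv2.remap(p["color"],m[...,0],m[...,1],cv2.INTER_CUBIC)[:,:,::-1])
        rect(p,107,"pics/rt.png")
    else: rect(p,107,"pics/rs.png")
a,b=cv2.imread("pics/rt.png"),cv2.imread("pics/rs.png");cv2.imwrite("pics/r2.png",cv2.resize(np.hstack([a,b]),(800,500)))
E
```

```text
top {'red': (np.float64(328.32957595276434), np.float64(146.80998389694042), 17), 'blue': (np.float64(336.1693607106451), np.float64(143.49949031600408), 14), 'green': (np.float64(344.4145728643216), np.float64(144.44346733668343), 12), 'yellow': (np.float64(323.25625744934445), np.float64(153.47854588796187), 15)}
 axis [ 5.862e+02 -4.000e-01] yaw -19.8 res [ 0.   0.1 -0.   0.3  0.  -0.4 -0.   0. ]
fwd -19.11318869192626 177.99359610681344
fwd -18.950712435515644 179.68189109001193
left -19.44851878850791 185.62251389092341
left -18.927103450666465 185.11077966508054
tab [500.11809621  28.42032264 107.        ]
scene {'red': (np.float64(370.7049180327869), np.float64(196.84987057808456), 15), 'blue': (np.float64(378.48171339120535), np.float64(200.88978226839333), 13), 'green': (np.float64(383.46101694915257), np.float64(207.0050847457627), 12)}
 axis [584.5   1.4] yaw -20.9 res [-0.3 -0.   0.5  0.1 -0.3 -0. ]
```

View pics/r2.png

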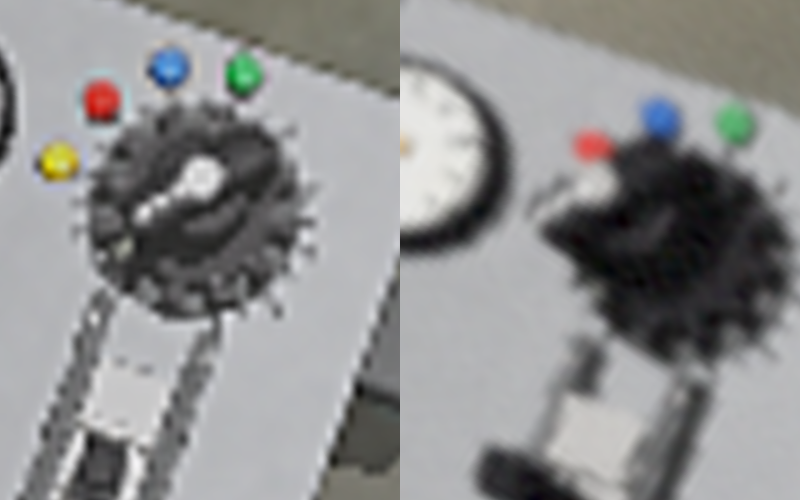

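The rectified view shows the central cap at (203,175), which puts the axis at about (585.5,0.3). The wing and its white line point to the lower left, a heading of about 123°. Station yaw is about -19.5°, so the red stud is at a heading of about 40.5°. I'll move above the knob with the fingers closing along heading 33°.

>>> carry_out --commands '[[[0.425,-0.5255,-0.03,0,0,-0.7,0.2],[0.425,-0.5255,-0.03,0,0,-0.7,0.2],[0.425,-0.5255,-0.03,0,0,-0.7,0.2],[0.425,-0.5255,-0.03,0,0,-0.7,0.2],[0.425,-0.5255,-0.03,0,0,-0.7,0.2],[0.425,-0.5255,-0.03,0,0,-0.7,0.2],[0.425,-0.5255,-0.03,0,0,-0.7,0.2],[0.425,-0.5255,-0.03,0,0,-0.7,0.2],[0.425,-0.5255,-0.03,0,0,-0.7,0.2],[0.425,-0.5255,-0.03,0,0,-0.7,0.2],[0.425,-0.5255,-0.03,0,0,-0.7,0.2],[0.425,-0.5255,-0.03,0,0,-0.7,0.2]]]'

```text
time: 1.7
tool_pos: [475.9, 135.6, 209.3]
eef_rot: [[-0.543, 0.84, 0.0], [0.84, 0.543, 0.0], [-0.0, 0.0, -1.0]]
force: [0.5, 1.0, 0.2]
finger_gap: 51.4
gripper_force: 0.0
```

>>> carry_out --commands '[[[0.109,-0.135,-0.06,0,0,0,0.2],[0.109,-0.135,-0.06,0,0,0,0.2],[0.109,-0.135,-0.06,0,0,0,0.2],[0.109,-0.135,-0.06,0,0,0,0.2],[0.109,-0.135,-0.06,0,0,0,0.2],[0.109,-0.135,-0.06,0,0,0,0.2],[0.109,-0.135,-0.06,0,0,0,0.2],[0.109,-0.135,-0.06,0,0,0,0.2]]]'

```text
time: 2.37
tool_pos: [583.5, 3.6, 149.7]
eef_rot: [[-0.544, 0.839, 0.0], [0.839, 0.544, 0.0], [0.0, 0.0, -1.0]]
force: [-0.3, 0.8, 1.2]
finger_gap: 51.2
gripper_force: 0.0
```

>>> carry_out --commands '[[[0.002,-0.0033,0,0,0,0,0.2],[0.002,-0.0033,-0.03,0,0,0,0.2],[0.002,-0.0033,-0.05,0,0,0,0.2],[0.002,-0.0033,-0.068,0,0,0,0.2],[0.002,-0.0033,-0.068,0,0,0,0.2],[0.002,-0.0033,-0.068,0,0,0,0.2]]]'

```text
time: 2.87
tool_pos: [585.7, -0.0, 81.6]
eef_rot: [[-0.544, 0.839, -0.0], [0.839, 0.544, 0.0], [0.0, -0.0, -1.0]]
force: [-0.0, -0.1, 0.7]
finger_gap: 51.1
gripper_force: 0.0
```

```bash
python3 - <<'E'
from h import *
I=[]
for n,(x,y) in(("top",(290,110)),("scene",(310,145))):
    p=ctrl.read_camera(n);I.append(cv2.resize(p["color"][y:y+90,x:x+70,::-1],(400,514),interpolation=cv2.INTER_CUBIC))
cv2.imwrite("pics/c1.png",np.hstack(I))
s=ctrl.state();print(s["tool_pos"],s["force"])
E
```

```text
[ 5.86575924e+02 -4.61176286e-01  8.28151024e+01] [ 0.04113144 -0.84276825 -0.06983159]
```

View pics/c1.png

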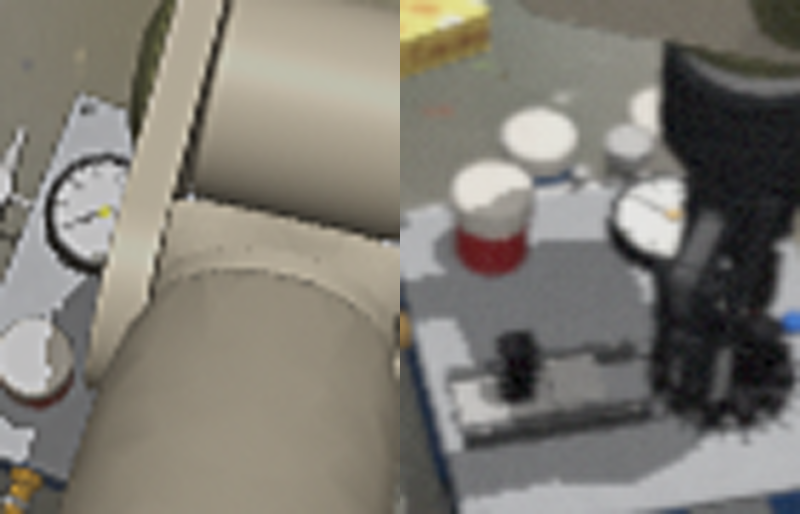

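The fingers straddle the knob (scene crop around (720,350)) and nothing is in contact. Closing now.

>>> carry_out --commands '[[[0,0,-0.001,0,0,0,-0.4],[0,0,-0.001,0,0,0,-0.6],[0,0,-0.001,0,0,0,-0.8],[0,0,-0.001,0,0,0,-0.8],[0,0,-0.001,0,0,0,-1],[0,0,-0.001,0,0,0,-1],[0,0,-0.001,0,0,0,-1],[0,0,-0.001,0,0,0,-1]]]'

```text
time: 3.63
tool_pos: [586.7, -0.4, 81.2]
eef_rot: [[-0.543, 0.84, 0.003], [0.84, 0.543, 0.0], [-0.001, 0.002, -1.0]]
force: [1.6, 4.3, 6.6]
finger_gap: 14.7
gripper_force: 59.6
```

>>> carry_out --commands '[[[0,0,0,0,0,-0.08,-1],[0,0,0,0,0,-0.16,-1],[0,0,0,0,0,-0.24,-1],[0,0,0,0,0,-0.32,-1],[0,0,0,0,0,-0.4,-1],[0,0,0,0,0,-0.48,-1],[0,0,0,0,0,-0.56,-1],[0,0,0,0,0,-0.64,-1],[0,0,0,0,0,-0.72,-1],[0,0,0,0,0,-0.72,-1]]]'

```text
time: 4.47
tool_pos: [586.2, -0.4, 81.1]
eef_rot: [[0.149, 0.989, 0.001], [0.989, -0.149, 0.0], [0.0, 0.001, -1.0]]
force: [-0.8, 3.0, 6.6]
finger_gap: 14.9
gripper_force: 59.9
```

>>> carry_out --commands '[[[0,0,0,0,0,-0.08,-1],[0,0,0,0,0,-0.16,-1],[0,0,0,0,0,-0.24,-1],[0,0,0,0,0,-0.32,-1],[0,0,0,0,0,-0.4,-1],[0,0,0,0,0,-0.48,-1],[0,0,0,0,0,-0.56,-1],[0,0,0,0,0,-0.64,-1],[0,0,0,0,0,-0.71,-1],[0,0,0,0,0,-0.71,-1],[0,0,0,0,0,-0.71,-1]]]'

```text
time: 5.38
tool_pos: [585.8, -0.2, 81.2]
eef_rot: [[0.755, 0.655, 0.0], [0.655, -0.755, 0.001], [0.001, -0.0, -1.0]]
force: [-2.2, 4.0, 8.6]
finger_gap: 15.0
gripper_force: 60.1
```

>>> carry_out --commands '[[[0,0,0,0,0,0,0],[0,0,0,0,0,0,0.2],[0,0,0,0,0,0,0.2],[0,0,0,0,0,0,0.2],[0,0,0.04,0,0,0,0.2],[0,0,0.08,0,0,0,0.2],[0,0,0.12,0,0,0,0.2],[-0.04,0.03,0.12,0,0,0,0.2],[-0.07,0.05,0.12,0,0,0,-0.2],[-0.1,0.08,0.12,0,0,0,-1],[-0.13,0.1,0.12,0,0,0,-1],[-0.16,0.13,0.12,0,0,0,-1]]]'

```text
time: 6.38
tool_pos: [424.6, 129.0, 200.1]
eef_rot: [[0.756, 0.655, -0.0], [0.655, -0.756, -0.0], [-0.0, 0.0, -1.0]]
force: [1.5, 1.4, -0.1]
finger_gap: 3.1
gripper_force: 0.0
```

```bash
python3 - <<'E'
from h import *
I=[]
for n in("top","scene"):
    p=ctrl.read_camera(n)
    m=np.array([[proj(p,(640-j*.3,60-i*.3,107)) for i in range(400)] for j in range(500)],np.float32)
    I.append(cv2.remap(p["color"],m[...,0],m[...,1],cv2.INTER_CUBIC)[:,:,::-1])
cv2.imwrite("pics/c2.png",np.hstack(I))
s=ctrl.state();print(s["tool_pos"],s["force"],s["finger_gap"])
E
```

```text
[422.48386372 131.39574693 200.40896728] [-0.42444715 -0.44590193  0.23602339] 0.3919967837294332
```

View pics/c2.png

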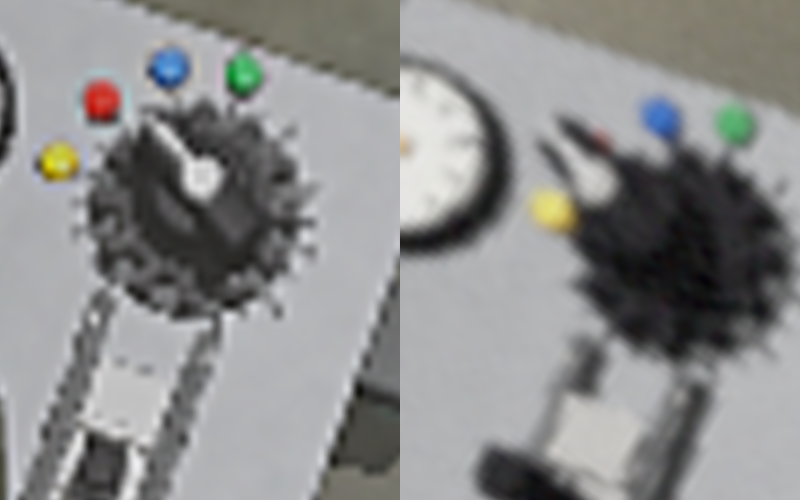

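The pointer lies toward the red stud: its line runs from (203,175) to (150,120), a heading of about 42°, against a target of about 40.5°. That's within tolerance, and the bolt will centre it. Next I'll bring the closed fingers down behind the tab.

>>> carry_out --commands '[[[0.015,-0.03,0,0,0,-0.12,-1],[0.03,-0.06,0,0,0,-0.24,-1],[0.045,-0.09,0,0,0,-0.36,-1],[0.045,-0.09,0,0,0,-0.48,-1],[0.045,-0.09,0,0,0,-0.6,-1],[0.045,-0.09,0,0,0,-0.72,-1],[0.045,-0.09,0,0,0,-0.84,-1],[0.045,-0.09,-0.03,0,0,-0.96,-1],[0.045,-0.09,-0.06,0,0,-1.056,-1],[0.045,-0.09,-0.09,0,0,-1.056,-1],[0.045,-0.09,-0.114,0,0,-1.056,-1],[0.045,-0.09,-0.114,0,0,-1.056,-1]]]'

```text
time: 7.48
tool_pos: [469.6, 38.6, 82.5]
eef_rot: [[0.942, -0.335, -0.008], [-0.335, -0.942, 0.001], [-0.008, 0.001, -1.0]]
force: [-0.9, 0.1, -0.2]
finger_gap: -0.0
gripper_force: 0.0
```

>>> carry_out --commands '[[[0.0047,-0.0017,0,0,0,0,-1],[0.0094,-0.0033,0,0,0,0,-1],[0.0132,-0.0047,0,0,0,0,-1],[0.017,-0.006,0,0,0,0,-1],[0.0207,-0.0073,0,0,0,0,-1],[0.0245,-0.0087,0,0,0,0,-1],[0.0283,-0.01,0,0,0,0,-1],[0.0311,-0.011,0,0,0,0,-1],[0.033,-0.0117,0,0,0,0,-1],[0.033,-0.0117,0,0,0,0,-1]]]'

```text
time: 8.32
tool_pos: [505.1, 26.8, 86.2]
eef_rot: [[0.942, -0.335, 0.001], [-0.335, -0.942, -0.0], [0.001, -0.0, -1.0]]
force: [1.1, 0.4, -0.4]
finger_gap: -0.0
gripper_force: 0.0
```

>>> carry_out --commands '[[[0.0019,-0.0007,0,0,0,0,-1],[0.0038,-0.0013,0,0,0,0,-1],[0.0038,-0.0013,0,0,0,0,-1]]]'

```text
time: 8.57
tool_pos: [508.5, 25.6, 86.1]
eef_rot: [[0.942, -0.335, 0.0], [-0.335, -0.942, -0.0], [0.0, 0.0, -1.0]]
force: [0.2, 0.1, 0.6]
finger_gap: -0.1
gripper_force: 0.2
```

```bash
python3 - <<'E'
from h import *
p=ctrl.read_camera("scene")
cv2.imwrite("pics/c3.png",cv2.resize(p["color"][150:240,300:400,::-1],(660,594),interpolation=cv2.INTER_CUBIC))
s=ctrl.state();print(s["tool_pos"],s["force"])
E
```

```text
[508.53770521  25.58341683  86.12059342] [-0.7606788   0.83007704 -0.86959718]
```

View pics/c3.png

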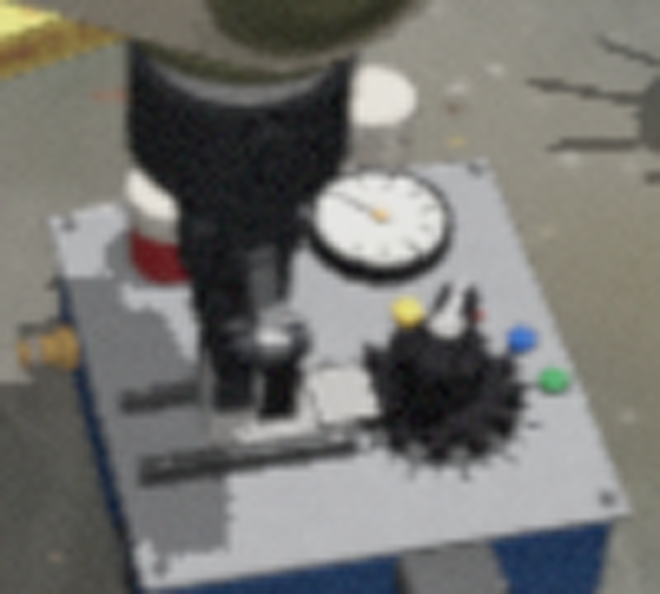

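The fingers are behind the tab (crop (280,390)), and the lock's plate is close to the knob's rim. I'll push on in small steps until I reach the stop.

>>> carry_out --commands '[[[0.0009,-0.0003,0,0,0,0,-1],[0.0019,-0.0007,0,0,0,0,-1],[0.0028,-0.001,0,0,0,0,-1]]]'

```text
time: 8.87
tool_pos: [509.6, 25.2, 86.1]
eef_rot: [[0.942, -0.334, -0.004], [-0.334, -0.942, 0.001], [-0.004, 0.0, -1.0]]
force: [-11.7, 2.4, 7.7]
finger_gap: -0.4
gripper_force: 5.8
```

>>> carry_out --commands '[[[0.0009,-0.0003,0,0,0,0,-1],[0.0019,-0.0007,0,0,0,0,-1],[0.0019,-0.0007,0,0,0,0,-1]]]'

```text
time: 9.12
tool_pos: [509.7, 25.2, 86.0]
eef_rot: [[0.942, -0.334, -0.008], [-0.334, -0.943, 0.002], [-0.008, 0.001, -1.0]]
force: [-15.8, 4.8, 11.5]
finger_gap: -0.1
gripper_force: 8.3
```

It's a firm stop. I'll back off, rise and check.

>>> carry_out --commands '[[[-0.01,0.0035,0,0,0,0,-1],[-0.02,0.007,0,0,0,0,-1],[-0.03,0.0105,0.02,0,0,0,-1],[-0.03,0.0105,0.06,0,0,0,-1],[-0.03,0.0105,0.1,0,0,0,-1],[-0.05,0.04,0.12,0,0,0,-1],[-0.07,0.07,0.12,0,0,0,-1],[-0.09,0.1,0.12,0,0,0,-1],[-0.09,0.11,0.12,0,0,0,-1],[-0.09,0.11,0.12,0,0,0,-1]]]'

```text
time: 9.95
tool_pos: [422.5, 135.7, 206.6]
eef_rot: [[0.943, -0.332, 0.002], [-0.332, -0.943, 0.0], [0.001, -0.001, -1.0]]
force: [0.6, -0.1, -0.6]
finger_gap: -0.2
gripper_force: 0.0
```

```bash
python3 - <<'E'
from h import *
I=[]
for n in("top","scene"):
    p=ctrl.read_camera(n)
    m=np.array([[proj(p,(640-j*.3,60-i*.3,107)) for i in range(400)] for j in range(500)],np.float32)
    I.append(cv2.remap(p["color"],m[...,0],m[...,1],cv2.INTER_CUBIC)[:,:,::-1])
cv2.imwrite("pics/c4.png",np.hstack(I))
s=ctrl.state();print(s["tool_pos"],s["force"])
E
```

```text
[423.5964785  133.84464398 206.22461769] [ 0.04019889 -0.17984943 -0.2063352 ]
```

View pics/c4.png

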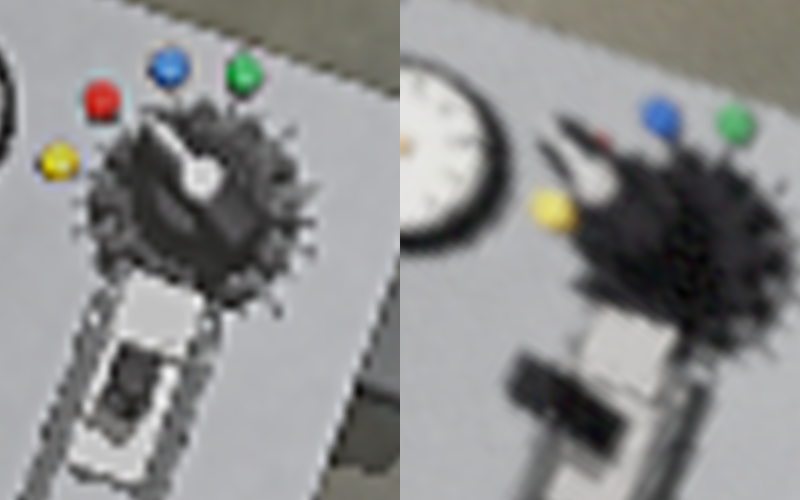

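Before-and-after crops show the tab moved about 98 px, or 29.4 mm, so the lock is home (a blocked bolt would have stopped it near 24 mm). The pointer still stands at the red stud.

```bash
python3 -c "
from cell import ctrl
print(ctrl.sign_off())"
```

```text
the job is handed in; nothing more can be done
None
```

The job is handed in: the knob's pointer is at the red stud to within about 2°, the lock is slid home against its stop (about 29.4 mm in the picture), and I left the pots, tube, pastel box and eraser alone; sign-off gave no verdict.

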